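# Index the toy blank under the pointer, then start the table's lock bolt and hold it

### The arm

A 6-joint arm with a two-finger parallel gripper is mounted at the origin on the work surface. World frame = base frame: x ahead of the robot, y to its left, z up, the work surface at z = 0. Lengths are in m, angles in rad, forces in N, time in s.
With the tool pointing down it reaches from about 0.3 to 0.95 m from the base axis. Payload 3.1 kg.
Tool frame: the origin (TCP) lies on the centre line of the jaws, within the pads' length; the fingertips stand 17 mm ahead of it and the grasp point (between the pads) lies 2 mm behind it; z points along the fingers, y is the line along which they close (so a half turn about z gives the same grasp; the last joint's range is limited). The gripper opens to 85 mm and grips with 20 to 120 N. Pads are 22 mm wide; open, the fingers measure 114 mm over their backs; the gripper's body (76 mm by 85 mm) begins 54 mm behind the grasp point. The pads swing forward as they close: fully open they stand 13 mm farther back than shut.
Start: joints at [1.07, 0.308, 1.634, -0, 1.2, -0.07], TCP at [0.261, 0.568, 0.217] pointing down, gripper open.
Joint ranges: [-3.06, 3.06], [-0.79, 1.96], [0.05, 2.63], [-1.19, 4.34], [0.05, 2.64], [-2.94, 2.94]. Speed limits (rad/s): [2.79, 2.79, 3.14, 3.14, 3.14, 3.14].

### API

Orientations are given as [roll, pitch, yaw] about the fixed x, y, z axes, in that order (R = Rz(yaw) Ry(pitch) Rx(roll)).
In Python, from bench import status, vision, job gives the robot as it stands. The module is installed in compiled form; this text tells all that it offers.
- The arm moves only by the shell command python3 -m jog 'ROWS' [OPENING] [FORCE]. ROWS is JSON, a list of rows, each an object of numbers: "tx", "ty", "tz": the shift along the tool's x, y, z in cm; "wx", "wy", "wz": the turn, a rotation vector about the tool's x, y, z in degrees. A call has 1 to 5 rows; each row shifts and turns the commanded pose from where the row before left it, along the tool's axes as they then stand; what a row does not reach is not made up. A row lasts 1/10 s, in which the tool goes at most 50 mm and 8.59 degrees, less where a joint would pass 70% of its speed; a pose out of reach is approached as far as the arm can. A call is refused whole if a number of a shift passes 5 or a number of a turn 8.59, either way. A call with a gripper value outside its range is refused whole. OPENING is the closure, from -1 (fully open) to 1 (shut), set as the call begins (- or left out, the last holds). The fingers move at their own pace and stop on an object; FORCE is the grip in N (left out, the last holds). Time passes only in rows, so rows that do not move let the fingers close. It gives the time, the measured TCP pose, the force, the opening and the grip force at its end, in the units of the state.
- status.state(): the state, without advancing time (a new reading comes with each control period).
- vision.get_image(name): name is "scene" or "side" or "wrist"; returns a dict with "pixels" (400x640x3 uint8, blue, green, red), "range_z" (400x640 float32, m along the optical axis (not along the pixel's ray), 0 where there is no reading), "camera_matrix" (3x3 intrinsics, pixels), "pose" (4x4, takes a point from camera to world coordinates); the wrist camera has in their place "mount" (4x4, takes a point from camera to tool coordinates, whose origin is the TCP and whose axes are the flange's). Camera axes: x right, y up, looking along -z (the intrinsics and any distortion apply to the point x, -y, -z); pixel columns grow to the right and rows downward; lengths in m; the calibration is good to about 2 mm. A picture is of the moment at which its call begins: read the wrist's pose just before it.
- job.sign_off(): hands the job in; it is judged then, once.
The state is a dict: "time_s": time; "joints": joint angles; "qd": joint speeds; "joint_efforts": joint torques, N m; "tcp_pos": TCP position; "tcp_rot": TCP orientation; "ft_force": force on the tool from outside, world axes, zero at the start; "moment": the same for the moment, N m; "width": opening from 0.0 (shut) to 1.0 (fully open); "gripper_force": force on a finger pad.
Only numpy, scipy, OpenCV 4.12 (cv2) and the standard library are available. Lean on these libraries where they do the work, as an engineer would, in place of code of your own. Each camera call takes 0.05 s, during which the arm holds its last target. There are 200 camera calls.

### The job

Slide the table carrying the wooden toy blank by its wooden knob until the drawn cross is right under the pointer, pause there, then bring the ring's centre under the pointer, pause, and leave the table there. Then take the lock bolt's crank handle, turn the bolt backward (counter-clockwise from above) until you feel it drop at the start of its thread, turn it forward one full turn from that drop, and finish while still gripping the handle, the ring still under the pointer. Leave everything else on the bench where it is.

Things in the scene. Friction and masses are not known exactly. Their poses are not given: they have to be found in the camera images.
- fixture: Grey base plate 270 x 460 x 12 mm (x, y, z), fixed; place and yaw vary. Origin on the table surface under the middle of the slides, x along the first slide, y along the second. In its frame, mm: pointer at (30, 0), its 22 mm post at (30, 175) up to z 115, joined by a 14 mm wide bar along y at z 99 to 111; bolt axis at (-30, -185).
- slide_x (a joint): Lower slide: displacement of the table (saddle, carrier plate, blank, knob and marks) along the fixture's +x, m, -0.05 to 0.05. About 1.5 N of friction, stays where it is left.
- slide_y (a joint): Upper slide: displacement of the carrier plate, blank, knob and marks along the fixture's +y, m, -0.05 to 0.05. About 1.5 N of friction, stays where it is left. One grip on the knob moves both slides at once.
- knob (a point): Grip point of the upright round wooden knob (26 mm diameter, z 60 to 100 mm above the table) on a tongue at the -x end of the carrier plate; the point lies on its axis at z 80 mm. It does not turn.
- cross_mark (a point): Centre of the dark cross (two strokes 26 x 4 mm) drawn on the pine blank, on the blank's top face at z 63 mm. Moves with the carrier plate, at (105, 25) mm from the knob's axis in the fixture's x, y.
- ring_mark (a point): Centre of the dark ring (24 mm outside, 16 mm inside) drawn on the blank, on its top face at z 63 mm. Moves with the carrier plate, at (130, -30) mm from the knob's axis in the fixture's x, y.
- pointer_tip (a point): Tip of the fixed steel pointer, 70 mm above the table (7 mm above the blank), pointing straight down.
- bolt_axis (a point): Fixed point on the lock bolt's vertical axis, z 78 mm. The bolt stands in a 56 mm dark steel boss (top at z 52 mm) and carries a flat 96 mm aluminium handwheel, its top at z 78 mm + bolt_lift, with a hub 36 mm wide and 10 mm high in the middle.
- bolt (a joint): Turn of bolt and wheel, rad, growing backward (counter-clockwise from above); does not wrap. At 0 the handle is on the fixture's -x side of the axis; starts at -0.8 to 0.8. Right-hand thread, 8 mm pitch: turned backward the bolt climbs 8 mm a turn, then drops 8 mm at once, 1.8 to 4.5 rad after the start (where is not known beforehand). About 0.05 N m turns it; stays where left.
- bolt_lift (a joint): Height of the bolt, m: 0 right after the drop, at the start of the thread; +0.008 just before the drop; -0.008 after one full forward turn from the drop. The bolt's own weight (about 0.7 kg) keeps it down on the thread.
- sleeve: Upright wooden crank handle: sleeve 20 mm wide, 42 mm tall, 38 mm from the bolt axis; origin at its middle, z 114 mm + bolt_lift. Spins freely on its pin, so fingers keep their direction as it goes round. Floats on its pin, 18 mm up or 10 mm down, on a 250 N/m spring: held at one height it lets the bolt rise and drop; the drop is felt as 2 N more downward pull.
- tin_big: Bystander: paint tin 100 mm wide, 115 mm tall.
- tin_small: Bystander: paint tin 74 mm wide, 85 mm tall.
- brush: Bystander: paint brush lying on the table, handle of wood.
- glue: Bystander: white glue bottle 52 mm wide, 140 mm tall.
- jar: Bystander: glass jar with a metal lid, 74 mm wide, 85 mm tall.
- wedge: Bystander: small block 45 x 30 x 18 mm lying on the base plate between the knob and the boss.
- offcut: Bystander: pine offcut 50 x 35 x 18 mm lying on the base plate beyond the boss.

How it is judged:
By the outcome, as a careful person would: the job done as asked, in the order asked, and still so for the second after the job is handed in, while the arm keeps its last pose, push and grip.
It also fails if it takes over 61 s, if anything falls off the work surface, if the arm or the gripper's body presses on something with over 40 N, if the wrist force passes 120 N, or if a joint passes its speed limit or range.

## Working session

There is one attempt and no reset: what is moved stays moved. The work goes in short steps, Python scripts to look and compute and a shell command to move; the robot and the scene stay as the last step left them, time stands still between calls to the robot, and variables do not carry over. Pictures are saved under pics/ and viewed, at most 10 in all, crops included, and the job is handed in when it is done.

```bash
mkdir -p pics
cat > h.py <<'E'
import numpy as np, cv2
from bench import status, vision, job
from scipy.spatial.transform import Rotation as R
def pts(im, T):
    z=im["range_z"]; K=im["camera_matrix"]; v,u=np.mgrid[0:z.shape[0],0:z.shape[1]]
    P=np.stack([(u-K[0,2])/K[0,0]*z,-(v-K[1,2])/K[1,1]*z,-z],-1)
    return P@T[:3,:3].T+T[:3,3]
def tcp():
    s=status.state(); T=np.eye(4); r=np.array(s["tcp_rot"])
    T[:3,:3]=R.from_euler('xyz',r).as_matrix(); T[:3,3]=s["tcp_pos"]; return T
def ray(im,T,u,v,z):
    K=im["camera_matrix"]; d=T[:3,:3]@np.array([(u-K[0,2])/K[0,0],-(v-K[1,2])/K[1,1],-1]); o=T[:3,3]
    return o+d*(z-o[2])/d[2]
E
python3 - <<'E'
from h import *
s=status.state(); print(s)
for n in ["scene","side","wrist"]:
    im=vision.get_image(n); cv2.imwrite(f"pics/{n}0.png",im["pixels"]); print(n,im.get("pose",im.get("mount")),im["camera_matrix"],[k for k in im])
    np.save(f"{n}0.npy",im,allow_pickle=True)
E
```

```text
{'time_s': 0.0, 'joints': array([ 1.07028805e+00,  3.08993917e-01,  1.63521024e+00, -6.71247581e-06,
        1.19969936e+00, -6.97202271e-02]), 'qd': array([ 1.83060649e-04,  5.91215678e-04, -4.03307275e-04, -1.01677562e-03,
        1.52771332e-05, -1.78588279e-03]), 'joint_efforts': array([-5.49649139e-04, -4.15235317e+01, -2.76672614e+01,  1.99735780e-05,
        9.92851885e-03,  1.02550408e-05]), 'tcp_pos': array([0.26061313, 0.5671183 , 0.21534274]), 'tcp_rot': array([-3.13928697e+00, -1.54748360e-04,  2.71080687e+00]), 'ft_force': array([-0.34613969, -0.03077908,  0.43509522]), 'moment': array([-0.06480129,  0.00771946, -0.01830216]), 'gripper_force': 0.0, 'width': 1.000961605172957}
scene [[ 8.90189320e-01 -2.68121448e-01  3.68339333e-01  1.05303049e+00]
 [ 4.55590638e-01  5.24565347e-01 -7.19213714e-01 -8.32088546e-01]
 [-3.81427558e-04  8.08048319e-01  5.89116091e-01  8.42420813e-01]
 [ 0.00000000e+00  0.00000000e+00  0.00000000e+00  1.00000000e+00]] [[391.18886435   0.         322.05872546]
 [  0.         391.18886435 204.52192596]
 [  0.           0.           1.        ]] 
[... 180 characters left out ...]
 0.73720207  0.97527336]
 [ 0.          0.          0.          1.        ]] [[490.86531121   0.         322.97785533]
 [  0.         490.86531121 194.53882867]
 [  0.           0.           1.        ]] ['pixels', 'range_z', 'camera_matrix', 'pose']
wrist [[-1.26237202e-04  9.50990947e-01  3.09218698e-01  7.92674049e-02]
 [ 9.99999877e-01 -2.82731536e-05  4.95198709e-04  1.00760624e-03]
 [ 4.79672077e-04  3.09218722e-01 -9.50990826e-01 -1.57932769e-01]
 [ 0.00000000e+00  0.00000000e+00  0.00000000e+00  1.00000000e+00]] [[342.86522197   0.         321.32187107]
 [  0.         342.86522197 200.42258793]
 [  0.           0.           1.        ]] ['pixels', 'range_z', 'camera_matrix', 'mount']
```

View pics/scene0.png

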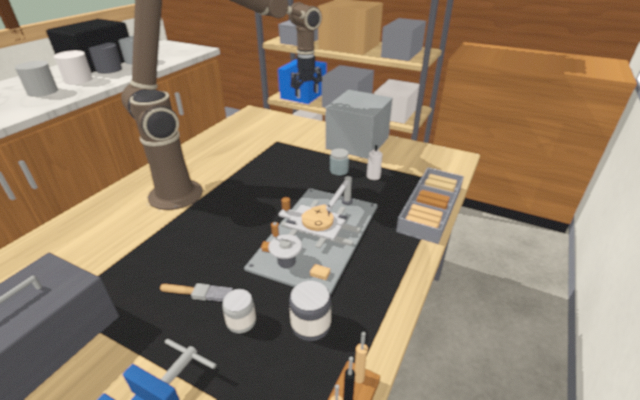

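View pics/side0.png

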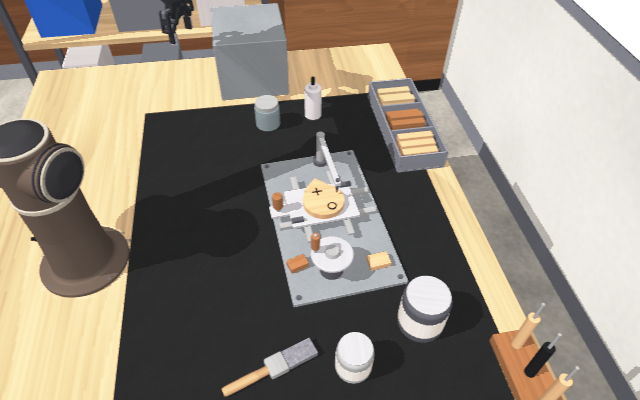

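The side view shows the knob at about (277,201), the sleeve at (315,241), the wheel at (331,253), the cross at (317,191), the ring at (332,205) and the pointer near (337,187).

```bash
cat > m.py <<'E'
from h import *
for n in ["scene","side"]:
    im=np.load(n+"0.npy",allow_pickle=True).item(); T=im["pose"]; P=pts(im,T); X=P[...,:2]; z=P[...,2]
    hsv=cv2.cvtColor(im["pixels"],cv2.COLOR_BGR2HSV)
    box=(P[...,0]>.3)&(P[...,0]<1.)&(P[...,1]>-.35)&(P[...,1]<.45)&(im["range_z"]>0)
    grey=hsv[...,1]<70
    m=(box&(z>.006)&(z<.018)&grey).astype(np.uint8)
    m=cv2.morphologyEx(m,cv2.MORPH_OPEN,np.ones((3,3)))
    k,l,st,c=cv2.connectedComponentsWithStats(m); 
    j=1+np.argmax(st[1:,4]); Q=X[l==j].astype(np.float32); r=cv2.minAreaRect(Q); print(n,"plate",r,len(Q),z[l==j].mean())
    brown=(hsv[...,0]<14)&(hsv[...,1]>110)&box&(z>.03)
    k,l,st,c=cv2.connectedComponentsWithStats(brown.astype(np.uint8))
    for i in range(1,k):
        if st[i,4]>15: q=P[l==i]; print(" brown",c[i],st[i,4],q.mean(0),q.min(0),q.max(0))
    w=(box&(abs(z-.0765)<.012)&(hsv[...,1]<60)).astype(np.uint8)
    k,l,st,c=cv2.connectedComponentsWithStats(w)
    for i in range(1,k):
        if st[i,4]>60: q=P[l==i]; print(" wheel",c[i],st[i,4],q.mean(0),cv2.minEnclosingCircle(q[:,:2].astype(np.float32)),np.median(q[:,2]))
    dark=(box&(abs(z-.063)<.008)&(hsv[...,2]<90)).astype(np.uint8)
    k,l,st,c=cv2.connectedComponentsWithStats(dark)
    for i in range(1,k):
        if st[i,4]>8: q=P[l==i]; print(" dark",c[i],st[i,4],q.mean(0),np.ptp(q,0))
    x0,x1,y0,y1=(250,420,120,310) if n=="side" else (235,385,160,300)
    cv2.imwrite(f"pics/{n}c.png",cv2.resize(im["pixels"][y0:y1,x0:x1],None,fx=3.1,fy=3.1,interpolation=2))
E
python3 m.py
```

```text
scene plate ((0.5923929810523987, 0.03832300007343292), (0.26996418833732605, 0.47181230783462524), 3.75225830078125) 3801 0.013091200780468035
 wheel [338.88461538 156.08333333] 156 [0.48631316 0.42181042 0.07948519] ((0.48391956090927124, 0.4328620731830597), 0.03464541584253311) 0.08224983065965857
 wheel [285.46112116 246.71609403] 553 [ 0.57697605 -0.13371286  0.08116283] ((0.5737564563751221, -0.12793868780136108), 0.04879358410835266) 0.08135620736308125
 wheel [242.76923077 295.52197802] 182 [ 0.57854171 -0.33968088  0.08460843] ((0.5753539204597473, -0.34886807203292847), 0.035274505615234375) 0.08572611825715498
 wheel [310.28787879 318.48863636] 264 [ 0.75870978 -0.31892785  0.07696179] ((0.7439466714859009, -0.29334861040115356), 0.049059681594371796) 0.07763621314581509
side plate ((0.5969786643981934, -0.07003945112228394), (0.27174726128578186, 0.2580002248287201), 3.8690404891967773) 6145 0.012397358273181738
 brown [404.8288854  118.80062794] 637 [0.88195863 0.33736183 0.05092335] [0.83319644 0.30727023 0.0320531 ] [0.95038371 0.3893963  0.06329617]
 brown [277.16666
[... 534 characters left out ...]
624629020691), 0.023047180846333504) 0.07592661401957801
 wheel [265.81504702 106.38244514] 319 [0.47670615 0.42219175 0.07997865] ((0.47634613513946533, 0.43104088306427), 0.037048112601041794) 0.08313792416366517
 wheel [332.32855778 255.03151862] 1047 [ 0.57122034 -0.13557218  0.08078927] ((0.5705496668815613, -0.12859906256198883), 0.04972771927714348) 0.08078874735039487
 wheel [419.64900662 320.03311258] 302 [ 0.71614    -0.31845683  0.07619784] ((0.734391987323761, -0.2907239496707916), 0.04993419349193573) 0.0769376208481401
 wheel [352.08695652 338.80267559] 299 [ 0.5715241  -0.33975666  0.08501359] ((0.5704779624938965, -0.3492963910102844), 0.03235805779695511) 0.08533812288106668
```

View pics/sidec.png

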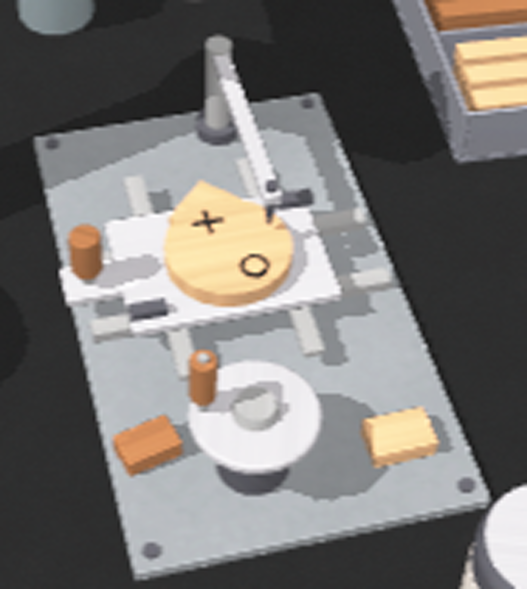

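The crop confirms the layout: cross at about (317,191), ring at (332,206), pointer tip at (336.5,189), and the sleeve on the wheel's upper-left rim.

```bash
cat > marks.py <<'E'
from h import *
def seg(im,T,P,o,yaw):
    """dark marks on the pine blank: centroids by ray at z=.063"""
    px=im["pixels"]; hsv=cv2.cvtColor(px,cv2.COLOR_BGR2HSV)
    pine=((hsv[...,0]>8)&(hsv[...,0]<28)&(hsv[...,1]>70)&(hsv[...,2]>120)&(P[...,2]>.053)&(P[...,2]<.073)&(np.hypot(P[...,0]-o[0],P[...,1]-o[1])<.15)).astype(np.uint8)
    pine=cv2.morphologyEx(pine,cv2.MORPH_OPEN,np.ones((2,2),np.uint8))
    c,_=cv2.findContours(pine,cv2.RETR_EXTERNAL,2); h=cv2.convexHull(max(c,key=cv2.contourArea))
    m=np.zeros_like(pine); cv2.fillPoly(m,[h],1); m=cv2.erode(m,np.ones((3,3),np.uint8))
    g=px.max(-1).astype(float); d=((g<0.72*np.median(g[pine>0]))&(m>0)).astype(np.uint8)
    k,l,st,cc=cv2.connectedComponentsWithStats(d,connectivity=8)
    out=[]
    for i in range(1,k):
        if st[i,4]<6: continue
        v,u=np.nonzero(l==i); w=np.median(g[pine>0])-g[v,u]; c1=(np.average(u,weights=w),np.average(v,weights=w))
        cb=((u.min()+u.max())/2,(v.min()+v.max())/2)
        out.append((c1,cb,st[i,4],st[i,2:4],ray(im,T,*c1,.063)))
    return out
if __name__=="__main__":
    o=np.array([.590,.0584]); yaw=.0663
    Rf=np.array([[np.cos(yaw),-np.sin(yaw)],[np.sin(yaw),np.cos(yaw)]])
    for n in ["scene","side"]:
        im=np.load(n+"0.npy",allow_pickle=True).item(); T=im["pose"]; P=pts(im,T)
        for s in seg(im,T,P,o,yaw): print(n,np.round(s[0],1),s[1],s[2],s[3],np.round(s[4],4),"fix",np.round(Rf.T@(s[4][:2]-o),4))
        K=im["camera_matrix"]
        for nm,p in [("ptr",[.030,0,.07]),("knobtop",None),("bolt",[-.030,-.185,.092])]:
            if p is None: w=np.array([.468,.042,.1])
            else: w=np.r_[o+Rf@p[:2],p[2]]
            q=T[:3,:3].T@(w-T[:3,3]); print(n,nm,w.round(4),"px",(K[0,2]-K[0,0]*q[0]/q[2]).round(1),(K[1,2]+K[1,1]*q[1]/q[2]).round(1))
        x0,y0=(290,165) if n=="side" else (285,175)
        cv2.imwrite(f"pics/{n}z.png",cv2.resize(im["pixels"][y0:y0+60,x0:x0+80],None,fx=5,fy=5,interpolation=cv2.INTER_NEAREST))
    a=cv2.imread("pics/sidez.png");b=cv2.imread("pics/scenez.png");cv2.imwrite("pics/z.png",np.hstack([a,b]))
E
python3 marks.py
```

```text
scene ptr [0.6199 0.0604 0.07  ] px 328.7 216.9
scene knobtop [0.468 0.042 0.1  ] px 284.7 199.8
scene bolt [ 0.5723 -0.1282  0.092 ] px 284.9 242.1
side [316.6 191.1] (np.float64(316.5), np.float64(191.0)) 26 [10  7] [0.5712 0.0773 0.063 ] fix [-0.0175  0.0201]
side [331.8 205.7] (np.float64(331.5), np.float64(205.5)) 30 [10  8] [0.6004 0.0227 0.063 ] fix [ 0.008  -0.0364]
side [338.5 211.2] (np.float64(338.5), np.float64(211.5)) 6 [4 4] [0.6132 0.0025 0.063 ] fix [ 0.0194 -0.0573]
side ptr [0.6199 0.0604 0.07  ] px 336.8 191.8
side knobtop [0.468 0.042 0.1  ] px 276.7 196.2
side bolt [ 0.5723 -0.1282  0.092 ] px 332.4 249.2
```

View pics/z.png

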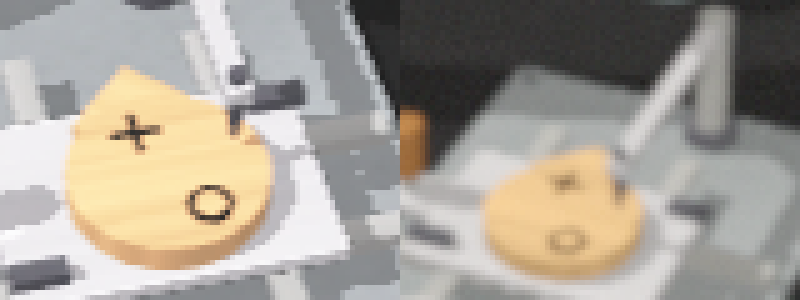

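Side crop: pointer tip at (336.8,191.4), which matches the predicted (336.8,191.8). The spacing between marks also fits. The knob should be at about (0.4685, 0.0435), so I'll move above it.

```bash
python3 -m jog '[{"tx":-2.91,"ty":-2.78},{"tx":-2.91,"ty":-2.78},{"tx":-2.91,"ty":-2.78},{"tx":-2.91,"ty":-2.78},{"tx":-2.91,"ty":-2.78}]' -1
python3 -m jog '[{"tx":-2.91,"ty":-2.78},{"tx":-2.91,"ty":-2.78},{"tx":-2.91,"ty":-2.78},{"tx":-2.91,"ty":-2.78},{"tx":-2.91,"ty":-2.78}]' 
python3 -m jog '[{"tx":-2.91,"ty":-2.78},{"tx":-2.91,"ty":-2.78},{"tx":-2.91,"ty":-2.78},{"tx":-2.91,"ty":-2.78},{"wz":7.7}]' 
python3 -m jog '[{"wz":7.7},{"wz":7.7},{"wz":7.7},{"wz":7.7},{"wz":7.7}]' 
python3 -m jog '[{"wz":7.7},{"wz":7.7},{},{}]'
cat > w.py <<'E'
from h import *
import sys
T=tcp(); im=vision.get_image("wrist"); W=T@im["mount"]; P=pts(im,W); hsv=cv2.cvtColor(im["pixels"],cv2.COLOR_BGR2HSV)
print(status.state()["tcp_pos"],status.state()["tcp_rot"])
br=((hsv[...,0]<14)&(hsv[...,1]>110)&(P[...,2]>.05)&(P[...,2]<.16)).astype(np.uint8)
k,l,st,c=cv2.connectedComponentsWithStats(br)
for i in range(1,k):
    if st[i,4]>80:
        q=P[l==i]; zt=np.percentile(q[:,2],95); t=q[q[:,2]>zt-.004]
        print("brown",c[i],st[i,4],"ztop",zt,"top circle",cv2.minEnclosingCircle(t[:,:2].astype(np.float32)))
cv2.imwrite(f"pics/{sys.argv[1]}.png",im["pixels"])
E
python3 w.py w1
```

```text
[0.26077476 0.56740905 0.21577871] [-3.14012120e+00 -1.13858263e-04  2.71076328e+00]validation failed for argument at $[0]...
validation failed for argument at $[0]...
validation failed for argument at $[0]...
validation failed for argument at $[0]...
validation failed for argument at $[0]...
```

View pics/w1.png

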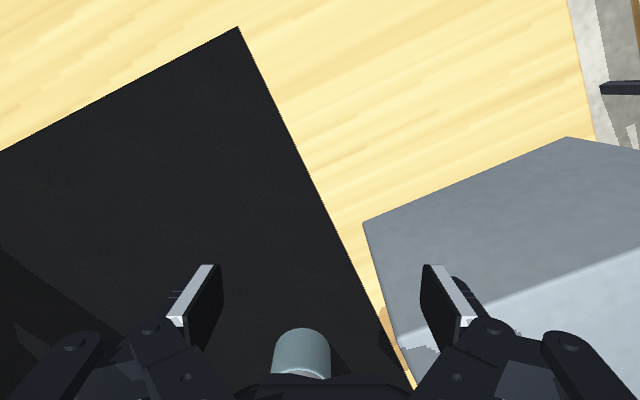

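The wrist picture shows the arm still at its start, because every call was refused. The rows probably need all six keys, so I'll try that.

```bash
python3 -m jog '[{"tx":-2.91,"ty":-2.78,"tz":0,"wx":0,"wy":0,"wz":0},{"tx":-2.91,"ty":-2.78,"tz":0,"wx":0,"wy":0,"wz":0},{"tx":-2.91,"ty":-2.78,"tz":0,"wx":0,"wy":0,"wz":0},{"tx":-2.91,"ty":-2.78,"tz":0,"wx":0,"wy":0,"wz":0},{"tx":-2.91,"ty":-2.78,"tz":0,"wx":0,"wy":0,"wz":0}]' -1
```

```text
time_s: 0.7
tcp_pos: [0.3354, 0.3793, 0.2164]
tcp_rot: [-3.141, 0.0, 2.711]
ft_force: [1.0, -0.3, -0.1]
width: 0.998
gripper_force: 0.0
```

```bash
python3 -m jog '[{"tx":-2.91,"ty":-2.78,"tz":0,"wx":0,"wy":0,"wz":0},{"tx":-2.91,"ty":-2.78,"tz":0,"wx":0,"wy":0,"wz":0},{"tx":-2.91,"ty":-2.78,"tz":0,"wx":0,"wy":0,"wz":0},{"tx":-2.91,"ty":-2.78,"tz":0,"wx":0,"wy":0,"wz":0},{"tx":-2.91,"ty":-2.78,"tz":0,"wx":0,"wy":0,"wz":0}]' -1
python3 -m jog '[{"tx":-2.91,"ty":-2.78,"tz":0,"wx":0,"wy":0,"wz":0},{"tx":-2.91,"ty":-2.78,"tz":0,"wx":0,"wy":0,"wz":0},{"tx":-2.91,"ty":-2.78,"tz":0,"wx":0,"wy":0,"wz":0},{"tx":-2.91,"ty":-2.78,"tz":0,"wx":0,"wy":0,"wz":0},{"tx":0,"ty":0,"tz":0,"wx":0,"wy":0,"wz":7.7}]' -1
python3 -m jog '[{"tx":0,"ty":0,"tz":0,"wx":0,"wy":0,"wz":7.7},{"tx":0,"ty":0,"tz":0,"wx":0,"wy":0,"wz":7.7},{"tx":0,"ty":0,"tz":0,"wx":0,"wy":0,"wz":7.7},{"tx":0,"ty":0,"tz":0,"wx":0,"wy":0,"wz":7.7},{"tx":0,"ty":0,"tz":0,"wx":0,"wy":0,"wz":7.7}]' -1
python3 -m jog '[{"tx":0,"ty":0,"tz":0,"wx":0,"wy":0,"wz":7.7},{"tx":0,"ty":0,"tz":0,"wx":0,"wy":0,"wz":7.7},{"tx":0,"ty":0,"tz":0,"wx":0,"wy":0,"wz":0},{"tx":0,"ty":0,"tz":0,"wx":0,"wy":0,"wz":0}]' -1
python3 w.py w2
```

```text
time_s: 1.2
tcp_pos: [0.4096, 0.1922, 0.2166]
tcp_rot: [3.141, 0.0, 2.711]
ft_force: [0.7, -0.8, -0.3]
width: 1.0
gripper_force: 0.0
time_s: 1.7
tcp_pos: [0.4704, 0.04, 0.2169]
tcp_rot: [-3.141, 0.003, 2.569]
ft_force: [0.2, 0.4, -0.1]
width: 0.999
gripper_force: 0.0
time_s: 2.2
tcp_pos: [0.4685, 0.0441, 0.2164]
tcp_rot: [-3.141, -0.0, 1.899]
ft_force: [-0.5, 0.4, 1.1]
width: 0.997
gripper_force: 0.0
time_s: 2.6
tcp_pos: [0.4685, 0.0441, 0.2165]
tcp_rot: [-3.141, -0.0, 1.638]
ft_force: [0.5, 0.8, -0.5]
width: 1.001
gripper_force: 0.0
[0.46854944 0.04411414 0.21650688] [-3.14140236e+00  3.10994982e-05  1.63808741e+00]
brown [319.34920635 173.15079365] 252 ztop 0.09979853285776581 top circle ((0.46658915281295776, 0.04983177036046982), 0.01186226587742567)
brown [378.16580311 360.17443869] 579 ztop 0.13530363776127455 top circle ((0.5342622399330139, -0.11265906691551208), 0.008096409030258656)
```

View pics/w2.png

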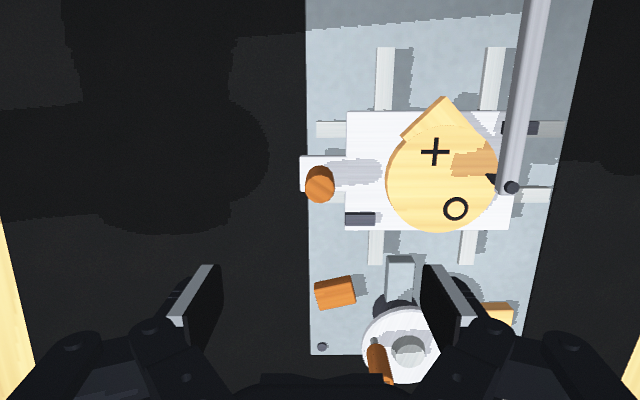

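The wrist view shows the knob top at about (320,188), with its +y side face above it. The cross is at (435,151), the ring at (456,209) and the pointer tip at (490,179). I'll refine the knob centre and the mark offsets from this view.

```bash
cat > w3.py <<'E'
from h import *
T=tcp(); im=vision.get_image("wrist"); W=T@im["mount"]; P=pts(im,W); hsv=cv2.cvtColor(im["pixels"],cv2.COLOR_BGR2HSV)
m=((hsv[...,0]<20)&(hsv[...,1]>110)&(abs(P[...,2]-.1)<.003)); q=P[150:215,295:345][m[150:215,295:345]]
print("knob top",len(q),cv2.minEnclosingCircle(q[:,:2].astype(np.float32)),q.mean(0))
np.save("w3.npy",dict(im=im,W=W),allow_pickle=True)
o=np.array([.590,.0584]); y=.0663; Rf=np.array([[np.cos(y),-np.sin(y)],[np.sin(y),np.cos(y)]])
for nm,u,v,z in [("cross",435,151,.063),("ring",456,209,.063),("ptr",490,179,.07)]:
    p=ray(im,W,u,v,z); print(nm,p, Rf.T@(p[:2]-o), "range z at px",P[v,u])
cv2.imwrite("pics/w3.png",np.hstack([cv2.resize(im["pixels"][130:240,400:530],None,fx=4,fy=4,interpolation=0)]))
E
python3 w3.py
```

```text
knob top 687 ((0.46726471185684204, 0.04494021087884903), 0.013002247549593449) [0.46705244 0.04595192 0.10041607]
cross [0.57070968 0.0772448  0.063     ] [-0.01799944  0.02008141] range z at px [0.57011467 0.07750467 0.06472931]
ring [0.60039716 0.02300598 0.063     ] [ 0.00802941 -0.03600508] range z at px [0.59952151 0.02365252 0.06499283]
ptr [0.62288685 0.05616923 0.07      ] [ 0.0326668  -0.00440467] range z at px [0.61316934 0.0603089  0.08856707]
```

View pics/w3.png

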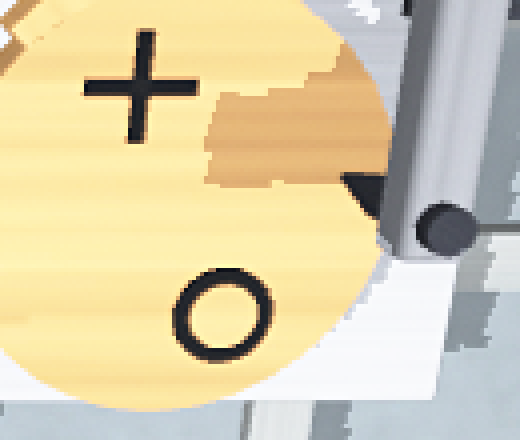

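Pointer tip at crop (343,176), which is image (485.7,174), i.e. fixture (30,-1). That agrees with the given (30,0). Now down and grip.

```bash
python3 -m jog '[{"tx":0.08,"ty":-0.05,"tz":4,"wx":0,"wy":0,"wz":0},{"tx":0,"ty":0,"tz":4,"wx":0,"wy":0,"wz":0},{"tx":0,"ty":0,"tz":3,"wx":0,"wy":0,"wz":0},{"tx":0,"ty":0,"tz":2,"wx":0,"wy":0,"wz":0},{"tx":0,"ty":0,"tz":0,"wx":0,"wy":0,"wz":0}]' -1 40
python3 -m jog '[{"tx":0,"ty":0,"tz":0,"wx":0,"wy":0,"wz":0},{"tx":0,"ty":0,"tz":0,"wx":0,"wy":0,"wz":0},{"tx":0,"ty":0,"tz":0,"wx":0,"wy":0,"wz":0},{"tx":0,"ty":0,"tz":0,"wx":0,"wy":0,"wz":0},{"tx":0,"ty":0,"tz":0,"wx":0,"wy":0,"wz":0}]' 1 40
python3 -m jog '[{"tx":0,"ty":0,"tz":0,"wx":0,"wy":0,"wz":0},{"tx":0,"ty":0,"tz":0,"wx":0,"wy":0,"wz":0},{"tx":0,"ty":0,"tz":0,"wx":0,"wy":0,"wz":0},{"tx":0,"ty":0,"tz":0,"wx":0,"wy":0,"wz":0},{"tx":0,"ty":0,"tz":0,"wx":0,"wy":0,"wz":0}]' 1 40
```

```text
time_s: 3.2
tcp_pos: [0.4648, 0.0448, 0.0835]
tcp_rot: [-3.134, -0.0, 1.637]
ft_force: [-0.3, -0.0, 0.2]
width: 1.0
gripper_force: 0.0
time_s: 3.7
tcp_pos: [0.4687, 0.0449, 0.0874]
tcp_rot: [3.14, 0.0, 1.636]
ft_force: [-0.0, 0.7, 0.7]
width: 0.147
gripper_force: 0.0
time_s: 4.2
tcp_pos: [0.4681, 0.0449, 0.0865]
tcp_rot: [-3.141, 0.0, 1.636]
ft_force: [0.1, 0.6, -0.5]
width: 0.002
gripper_force: 0.0
```

The gripper shut on nothing. Looking.

Run:
```python
from h import *
im=vision.get_image("side"); a=cv2.resize(im["pixels"][100:250,210:370],None,fx=2.5,fy=2.5,interpolation=2)
T=tcp();w=vision.get_image("wrist"); b=cv2.resize(w["pixels"],(600,375)); print(T)
c=np.zeros((375,400+400,3),np.uint8); c[:,:400]=a; c[:250,400:]=cv2.resize(w["pixels"],(400,250)); cv2.imwrite("pics/chk.png",c)
```

```text
[[-6.48326716e-02  9.97896140e-01 -1.39424059e-04  4.68075632e-01]
 [ 9.97896149e-01  6.48326705e-02 -1.22855397e-05  4.48866106e-02]
 [-3.22045855e-06 -1.39927236e-04 -9.99999990e-01  8.65029041e-02]
 [ 0.00000000e+00  0.00000000e+00  0.00000000e+00  1.00000000e+00]]
```

View pics/chk.png

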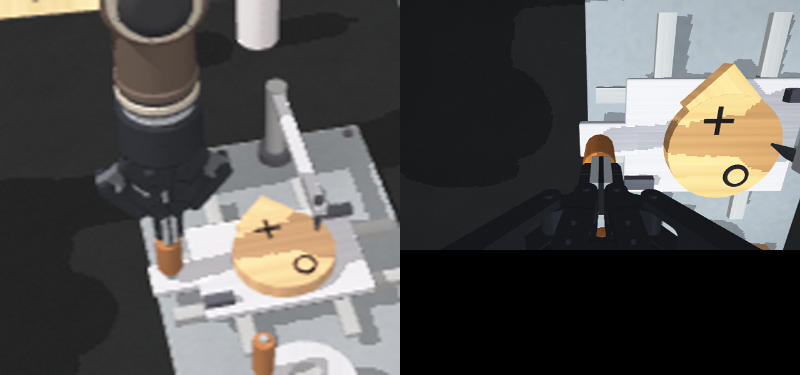

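The side view shows the closed fingers ending on or just above the knob top at about (168,240), and the wrist view agrees. I'll check fingertip height by depth.

Run:
```python
from h import *
T=tcp()
for n in ["side","scene","wrist"]:
    im=vision.get_image(n); W=im["pose"] if n!="wrist" else T@im["mount"]; P=pts(im,W); hsv=cv2.cvtColor(im["pixels"],cv2.COLOR_BGR2HSV)
    near=(np.hypot(P[...,0]-.468,P[...,1]-.045)<.03)&(P[...,2]>.066)&(P[...,2]<.2)&(im["range_z"]>0)
    br=(hsv[...,1]>110)&(hsv[...,0]<20)
    f=P[near&~br]; k=P[near&br]
    print(n,len(f),len(k)); 
    for lo in np.arange(.066,.15,.008):
        for nm,q in (("f",f),("k",k)):
            t=q[(q[:,2]>lo)&(q[:,2]<=lo+.008)]
            if len(t)>3: print("  %.3f"%lo,nm,len(t),t.min(0).round(4),t.max(0).round(4))
```

```text
side 508 98
  0.066 f 5 [0.4546 0.0381 0.0668] [0.4795 0.0426 0.0733]
  0.066 k 17 [0.4588 0.0301 0.066 ] [0.4787 0.0381 0.0738]
  0.074 k 17 [0.4569 0.0303 0.074 ] [0.4764 0.0369 0.0814]
  0.082 k 22 [0.457  0.0294 0.0825] [0.4771 0.0383 0.0891]
  0.090 f 5 [0.4545 0.0382 0.0925] [0.4732 0.0475 0.0974]
  0.090 k 24 [0.4577 0.0301 0.0908] [0.4777 0.0394 0.0979]
  0.098 f 7 [0.4561 0.0354 0.0995] [0.4785 0.0445 0.1038]
  0.098 k 18 [0.4582 0.0302 0.0988] [0.4778 0.0424 0.1029]
  0.106 f 24 [0.455  0.0321 0.1068] [0.481  0.0425 0.1134]
  0.114 f 28 [0.4552 0.0312 0.1141] [0.4815 0.0411 0.1219]
  0.122 f 28 [0.4553 0.0307 0.1233] [0.4817 0.0408 0.1299]
  0.130 f 24 [0.4556 0.0301 0.1314] [0.4821 0.0569 0.1378]
  0.138 f 29 [0.4497 0.0305 0.1381] [0.4897 0.0525 0.146 ]
  0.146 f 63 [0.4421 0.0305 0.146 ] [0.4943 0.055  0.1539]
scene 301 67
  0.066 f 4 [0.4638 0.0329 0.0661] [0.4792 0.0408 0.0678]
  0.066 k 12 [0.4628 0.0335 0.0688] [0.4823 0.0489 0.0736]
  0.074 k 12 [0.4638 0.0318 0.0752] [0.4819 0.0439 0.0809]
  0.082 k 13 [0.465  0.0316 0.0821] [0.4828 0.0462 0.0898]
  0.090 k 18 [0.4
[... 898 characters left out ...]
.479  0.0457 0.0902] [0.4802 0.0495 0.0974]
  0.090 k 352 [0.4545 0.0472 0.09  ] [0.4791 0.0583 0.098 ]
  0.098 f 20 [0.461  0.0496 0.0998] [0.4755 0.057  0.1059]
  0.098 k 436 [0.4548 0.046  0.098 ] [0.479  0.0581 0.1021]
  0.106 f 424 [0.4546 0.0511 0.106 ] [0.4814 0.0576 0.114 ]
  0.106 k 4 [0.4556 0.0517 0.1088] [0.4744 0.057  0.1134]
  0.114 f 603 [0.4546 0.0513 0.114 ] [0.4816 0.0578 0.122 ]
  0.122 f 726 [0.4545 0.051  0.122 ] [0.4816 0.0581 0.13  ]
  0.130 f 593 [0.4544 0.0511 0.13  ] [0.4816 0.0579 0.138 ]
  0.138 f 1193 [0.4467 0.0344 0.138 ] [0.4895 0.0602 0.146 ]
  0.146 f 2755 [0.4403 0.0341 0.146 ] [0.4942 0.0615 0.154 ]
  0.146 k 7 [0.4667 0.0333 0.149 ] [0.4718 0.0341 0.153 ]
```

All three cameras put the fingertips at z≈0.104, just above the knob top, so they stand about 35 mm shorter than the tool frame suggests. I'll check this against the earlier open-gripper image, then open up.

```bash
python3 - <<'E'
from h import *
d=np.load("w3.npy",allow_pickle=True).item(); im=d["im"]
M=im["mount"]; P=pts(im,M); g=(P[...,2]<.06)&(P[...,2]>-.1)&(abs(P[...,1])<.08)&(abs(P[...,0])<.03)&(im["range_z"]>0)
q=P[g]; print(len(q), "max tool z", np.percentile(q[:,2],[50,90,99,100]))
t=q[q[:,2]>np.percentile(q[:,2],95)]; print(t.min(0),t.max(0))
print(status.state()["joints"])
E
python3 -m jog '[{"tx":0,"ty":0,"tz":0,"wx":0,"wy":0,"wz":0},{"tx":0,"ty":0,"tz":0,"wx":0,"wy":0,"wz":0},{"tx":0,"ty":0,"tz":0,"wx":0,"wy":0,"wz":0},{"tx":0,"ty":0,"tz":0,"wx":0,"wy":0,"wz":0},{"tx":0,"ty":0,"tz":0,"wx":0,"wy":0,"wz":0}]' -1 40
python3 -m jog '[{"tx":0,"ty":0,"tz":0,"wx":0,"wy":0,"wz":0},{"tx":0,"ty":0,"tz":0,"wx":0,"wy":0,"wz":0}]' -1 40
```

```text
33809 max tool z [-0.08315669 -0.05161884 -0.03311279 -0.02712964]
[-0.0111376  -0.05560299 -0.04251209] [ 0.01292293  0.05723133 -0.02712964]
[ 2.96766411e-03  1.90033151e-01  2.08575862e+00  2.51475810e-06
  8.65812001e-01 -6.18848940e-02]
time_s: 4.95
tcp_pos: [0.4681, 0.0449, 0.0866]
tcp_rot: [3.142, 0.0, 1.636]
ft_force: [-0.0, -0.0, -1.0]
width: 0.843
gripper_force: 0.0
time_s: 5.15
tcp_pos: [0.4681, 0.0449, 0.0866]
tcp_rot: [3.142, -0.0, 1.636]
ft_force: [-0.8, -0.6, -0.1]
width: 0.998
gripper_force: 0.0
```

The offset is consistent: tips about 31 mm behind the TCP when open and 18 mm when shut. I'll lower by 3.5 cm and grip.

```bash
python3 -m jog '[{"tx":0,"ty":0,"tz":0.9,"wx":0,"wy":0,"wz":0},{"tx":0,"ty":0,"tz":0.9,"wx":0,"wy":0,"wz":0},{"tx":0,"ty":0,"tz":0.9,"wx":0,"wy":0,"wz":0},{"tx":0,"ty":0,"tz":0.8,"wx":0,"wy":0,"wz":0},{"tx":0,"ty":0,"tz":0,"wx":0,"wy":0,"wz":0}]' -1 40
python3 -m jog '[{"tx":0,"ty":0,"tz":0,"wx":0,"wy":0,"wz":0},{"tx":0,"ty":0,"tz":0,"wx":0,"wy":0,"wz":0},{"tx":0,"ty":0,"tz":0,"wx":0,"wy":0,"wz":0},{"tx":0,"ty":0,"tz":0,"wx":0,"wy":0,"wz":0},{"tx":0,"ty":0,"tz":0,"wx":0,"wy":0,"wz":0}]' 1 40
python3 -m jog '[{"tx":0,"ty":0,"tz":0,"wx":0,"wy":0,"wz":0},{"tx":0,"ty":0,"tz":0,"wx":0,"wy":0,"wz":0},{"tx":0,"ty":0,"tz":0,"wx":0,"wy":0,"wz":0}]' 1 40
```

```text
time_s: 5.65
tcp_pos: [0.4665, 0.0449, 0.0498]
tcp_rot: [-3.138, -0.0, 1.636]
ft_force: [0.1, -0.1, -0.5]
width: 0.996
gripper_force: 0.0
time_s: 6.15
tcp_pos: [0.4683, 0.0449, 0.0521]
tcp_rot: [3.141, 0.0, 1.636]
ft_force: [-0.5, 0.2, 3.5]
width: 0.293
gripper_force: 39.1
time_s: 6.45
tcp_pos: [0.4683, 0.0449, 0.052]
tcp_rot: [3.141, 0.0, 1.636]
ft_force: [-1.6, 0.6, 4.9]
width: 0.29
gripper_force: 39.4
```

Gripped (opening 25 mm). Now I'll bring the cross under the pointer.

```bash
python3 -m jog '[{"tx":-0.4,"ty":0.95,"tz":0,"wx":0,"wy":0,"wz":0},{"tx":-0.4,"ty":0.95,"tz":0,"wx":0,"wy":0,"wz":0},{"tx":-0.4,"ty":0.95,"tz":0,"wx":0,"wy":0,"wz":0},{"tx":-0.4,"ty":0.95,"tz":0,"wx":0,"wy":0,"wz":0},{"tx":-0.4,"ty":0.95,"tz":0,"wx":0,"wy":0,"wz":0}]'
python3 -m jog '[{"tx":0,"ty":0,"tz":0,"wx":0,"wy":0,"wz":0},{"tx":0,"ty":0,"tz":0,"wx":0,"wy":0,"wz":0},{"tx":0,"ty":0,"tz":0,"wx":0,"wy":0,"wz":0}]'
python3 - <<'E'
from marks import *
o=np.array([.590,.0584]); y=.0663; Rf=np.array([[np.cos(y),-np.sin(y)],[np.sin(y),np.cos(y)]])
T=tcp(); print(status.state()["tcp_pos"])
ims=[]
for n in ["side","wrist"]:
    im=vision.get_image(n); W=im["pose"] if n=="side" else T@im["mount"]; P=pts(im,W)
    np.save(n+"c1.npy",dict(im=im,W=W),allow_pickle=True)
    for s in seg(im,W,P,o,y): print(n,np.round(s[0],1),s[1],s[2],s[3],"fix mm",np.round(1e3*(Rf.T@(s[4][:2]-o)),1))
    if n=="side": a=cv2.resize(im["pixels"][155:225,290:370],None,fx=5,fy=5,interpolation=0)
    else:
        K=im["camera_matrix"]; w=np.r_[o+Rf@[.03,0],.07]; q=W[:3,:3].T@(w-W[:3,3]); u,v=int(K[0,2]-K[0,0]*q[0]/q[2]),int(K[1,2]+K[1,1]*q[1]/q[2]); print("ptr pred",u,v)
        u0,v0=max(0,min(560,u-40)),max(0,min(330,v-35)); print(u0,v0); b=cv2.resize(im["pixels"][v0:v0+70,u0:u0+80],None,fx=5,fy=5,interpolation=0)
cv2.imwrite("pics/c1.png",np.hstack([a,b]))
E
```

```text
time_s: 6.95
tcp_pos: [0.5171, 0.0283, 0.052]
tcp_rot: [-3.141, -0.001, 1.636]
ft_force: [-2.8, 1.2, 6.7]
width: 0.288
gripper_force: 39.6
time_s: 7.25
tcp_pos: [0.5176, 0.0277, 0.052]
tcp_rot: [3.14, 0.001, 1.636]
ft_force: [0.7, -1.3, 3.6]
width: 0.292
gripper_force: 40.9
[0.5175733  0.02772975 0.05201247]
side [337.2 191.9] (np.float64(337.5), np.float64(191.5)) 42 [10 12] fix mm [32.9  5.5]
side [353.1 208. ] (np.float64(353.0), np.float64(208.0)) 30 [9 7] fix mm [ 57.1 -55.6]
wrist [584.  229.1] (np.float64(576.0), np.float64(216.0)) 4060 [107 133] fix mm [48.  -7.7]
wrist [459.3 240. ] (np.float64(463.5), np.float64(245.5)) 573 [34 74] fix mm [ -9.2 -13.1]
wrist [630.5 267.9] (np.float64(631.0), np.float64(268.0)) 279 [17 31] fix mm [ 75.3 -28. ]
wrist [579.  315.1] (np.float64(579.5), np.float64(317.0)) 894 [50 41] fix mm [ 56.6 -54.9]
ptr pred 558 219
518 184
```

View pics/c1.png

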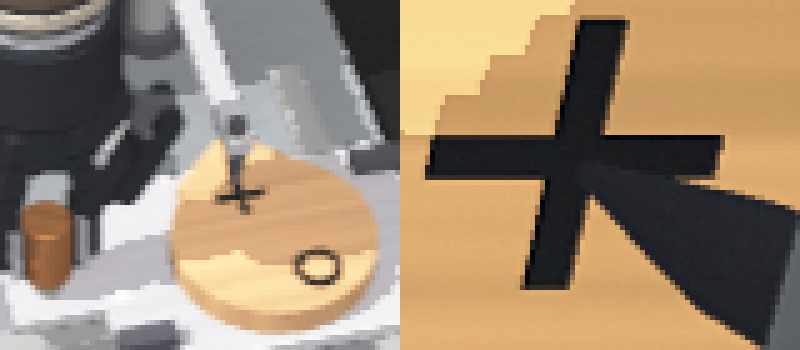

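Side crop: pointer tip at (337.4,191.4), cross centre at (338,194.6). Wrist crop: cross centre at (553,215.4), with the pointer tip just right of it at about (555,217).

Run:
```python
from h import *
o=np.array([.590,.0584]); y=.0663; Rf=np.array([[np.cos(y),-np.sin(y)],[np.sin(y),np.cos(y)]])
for n,L in [("side",[("cross",338,194.6,.063),("tip",337.4,191.6,.07),("ring",353.1,208,.063)]),("wrist",[("cross",553,215.4,.063),("tip",555.5,217,.07),("ring",579.2,316,.063)])]:
    d=np.load(n+"c1.npy",allow_pickle=True).item()
    for nm,u,v,z in L: p=ray(d["im"],d["W"],u,v,z); print(n,nm,(1e3*(Rf.T@(p[:2]-o))).round(1))
```

```text
side cross [32.4 -3.9]
side tip [31.7  0.2]
side ring [ 57.2 -55.5]
wrist cross [32.2 -0.9]
wrist tip [28.4  0.9]
wrist ring [ 56.9 -55.4]
```

I'll correct by (-1.6,+1.2) mm, pause, then measure.

```bash
python3 -m jog '[{"tx":0.06,"ty":-0.08,"tz":0,"wx":0,"wy":0,"wz":0},{"tx":0.06,"ty":-0.08,"tz":0,"wx":0,"wy":0,"wz":0},{"tx":0,"ty":0,"tz":0,"wx":0,"wy":0,"wz":0},{"tx":0,"ty":0,"tz":0,"wx":0,"wy":0,"wz":0},{"tx":0,"ty":0,"tz":0,"wx":0,"wy":0,"wz":0}]'
cat > fin.py <<'E'
from marks import *
o=np.array([.590,.0584]); y=.0663; Rf=np.array([[np.cos(y),-np.sin(y)],[np.sin(y),np.cos(y)]])
T=tcp(); print(status.state()["tcp_pos"], "tcp fix", (1e3*(Rf.T@(T[:2,3]-o))).round(1))
for n in ["side","wrist"]:
    im=vision.get_image(n); W=im["pose"] if n=="side" else T@im["mount"]; P=pts(im,W)
    np.save(n+"c2.npy",dict(im=im,W=W),allow_pickle=True)
    for s in seg(im,W,P,o,y): print(n,np.round(s[0],1),s[1],s[2],s[3],"fix mm",np.round(1e3*(Rf.T@(s[4][:2]-o)),1), "bbox", np.round(1e3*(Rf.T@(ray(im,W,*s[1],.063)[:2]-o)),1))
E
python3 fin.py
```

```text
time_s: 7.85
tcp_pos: [0.5153, 0.0292, 0.052]
tcp_rot: [3.141, 0.0, 1.636]
ft_force: [1.3, -1.7, 6.0]
width: 0.294
gripper_force: 41.1
[0.51534067 0.02920037 0.05199164] tcp fix [-76.4 -24.2]
side [336.7 191.6] (np.float64(336.5), np.float64(191.5)) 42 [10 12] fix mm [31.8  6.9] bbox [31.5  7.3]
side [352.  207.7] (np.float64(352.0), np.float64(207.5)) 31 [9 8] fix mm [ 54.8 -53.8] bbox [ 55.  -53.3]
wrist [587.4 231.1] (np.float64(577.5), np.float64(220.5)) 4195 [110 132] fix mm [47.6 -7.1] bbox [41.8 -1.8]
wrist [459.3 240.1] (np.float64(464.0), np.float64(246.5)) 638 [35 76] fix mm [-11.4 -11.5] bbox [ -8.8 -14.8]
wrist [632.9 271.9] (np.float64(632.5), np.float64(271.5)) 158 [10 24] fix mm [ 74.7 -28.5] bbox [ 74.5 -28.3]
wrist [579.3 315.3] (np.float64(580.5), np.float64(317.0)) 895 [50 41] fix mm [ 54.5 -53.3] bbox [ 55.4 -54.3]
```

```bash
python3 -m jog '[{"tx":-0.08,"ty":0.03,"tz":0,"wx":0,"wy":0,"wz":0},{"tx":0,"ty":0,"tz":0,"wx":0,"wy":0,"wz":0},{"tx":0,"ty":0,"tz":0,"wx":0,"wy":0,"wz":0},{"tx":0,"ty":0,"tz":0,"wx":0,"wy":0,"wz":0},{"tx":0,"ty":0,"tz":0,"wx":0,"wy":0,"wz":0}]'
python3 -m jog '[{"tx":0,"ty":0,"tz":0,"wx":0,"wy":0,"wz":0},{"tx":0,"ty":0,"tz":0,"wx":0,"wy":0,"wz":0},{"tx":0,"ty":0,"tz":0,"wx":0,"wy":0,"wz":0},{"tx":0,"ty":0,"tz":0,"wx":0,"wy":0,"wz":0},{"tx":0,"ty":0,"tz":0,"wx":0,"wy":0,"wz":0}]'
python3 -m jog '[{"tx":0,"ty":0,"tz":0,"wx":0,"wy":0,"wz":0},{"tx":0,"ty":0,"tz":0,"wx":0,"wy":0,"wz":0},{"tx":0,"ty":0,"tz":0,"wx":0,"wy":0,"wz":0},{"tx":0,"ty":0,"tz":0,"wx":0,"wy":0,"wz":0},{"tx":0,"ty":0,"tz":0,"wx":0,"wy":0,"wz":0}]'
python3 -m jog '[{"tx":1.1,"ty":-0.5,"tz":0,"wx":0,"wy":0,"wz":0},{"tx":1.1,"ty":-0.5,"tz":0,"wx":0,"wy":0,"wz":0},{"tx":1.1,"ty":-0.5,"tz":0,"wx":0,"wy":0,"wz":0},{"tx":1.1,"ty":-0.5,"tz":0,"wx":0,"wy":0,"wz":0},{"tx":1.1,"ty":-0.5,"tz":0,"wx":0,"wy":0,"wz":0}]'
python3 -m jog '[{"tx":0,"ty":0,"tz":0,"wx":0,"wy":0,"wz":0},{"tx":0,"ty":0,"tz":0,"wx":0,"wy":0,"wz":0},{"tx":0,"ty":0,"tz":0,"wx":0,"wy":0,"wz":0},{"tx":0,"ty":0,"tz":0,"wx":0,"wy":0,"wz":0},{"tx":0,"ty":0,"tz":0,"wx":0,"wy":0,"wz":0}]'
cat >> fin.py <<'E'
    if n=="side": a=cv2.resize(im["pixels"][155:225,290:370],None,fx=5,fy=5,interpolation=0)
    else:
        K=im["camera_matrix"]; w=np.r_[o+Rf@[.03,0],.07]; q=W[:3,:3].T@(w-W[:3,3]); u,v=int(K[0,2]-K[0,0]*q[0]/q[2]),int(K[1,2]+K[1,1]*q[1]/q[2]); print("ptr pred",u,v)
        u0,v0=max(0,min(560,u-40)),max(0,min(330,v-35)); print(u0,v0); b=cv2.resize(im["pixels"][v0:v0+70,u0:u0+80],None,fx=5,fy=5,interpolation=0)
cv2.imwrite("pics/c2.png",np.hstack([a,b]))
E
python3 fin.py
```

```text
time_s: 8.45
tcp_pos: [0.5153, 0.0289, 0.052]
tcp_rot: [-3.142, -0.001, 1.635]
ft_force: [0.4, -0.5, 6.5]
width: 0.294
gripper_force: 41.2
time_s: 8.95
tcp_pos: [0.5153, 0.029, 0.052]
tcp_rot: [-3.142, -0.001, 1.635]
ft_force: [0.7, 1.0, 7.0]
width: 0.294
gripper_force: 41.2
time_s: 9.45
tcp_pos: [0.5154, 0.0289, 0.052]
tcp_rot: [3.142, -0.001, 1.635]
ft_force: [-0.5, 0.1, 6.5]
width: 0.293
gripper_force: 41.2
time_s: 9.95
tcp_pos: [0.4869, 0.0824, 0.052]
tcp_rot: [3.141, 0.0, 1.636]
ft_force: [2.3, -2.8, 5.3]
width: 0.293
gripper_force: 41.1
time_s: 10.45
tcp_pos: [0.4856, 0.083, 0.052]
tcp_rot: [-3.14, -0.002, 1.636]
ft_force: [-2.1, 1.4, 10.3]
width: 0.291
gripper_force: 41.5
[0.4856495  0.08298396 0.05196039] tcp fix [-102.5   31.4]
side [335.7 179. ] (np.float64(335.0), np.float64(177.5)) 23 [9 8] fix mm [40.8 50.6] bbox [40.4 56.3]
side [321.5 179.6] (np.float64(321.5), np.float64(180.0)) 26 [10  7] fix mm [ 4.2 56.6] bbox [ 4.  55.3]
side [336.3 191.4] (np.float64(336.0), np.float64(191.0)) 44 [ 9 11] fix mm [31.1  7.8] bbox [30.7  9.2]
wrist [553.1 214.5] (np.float64(553.5), np.float64(214.5)) 994 [60 54] fix mm [ 3.7 56.8] bbox [ 3.9 56.9]
wrist [459.1 241.3] (np.float64(464.0), np.float64(245.5)) 613 [33 74] fix mm [-37.5  43.5] bbox [-34.9  41.4]
wrist [582.7 318.5] (np.float64(583.0), np.float64(320.5)) 1056 [55 48] fix mm [30.2  0.7] bbox [30.7 -0.5]
ptr pred 592 328
552 293
```

View pics/c2.png

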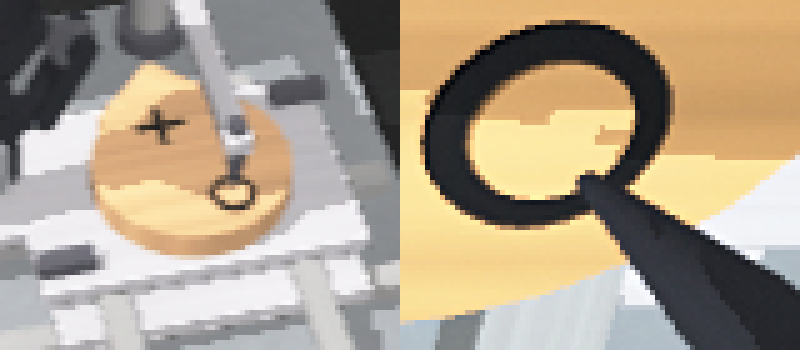

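Side crop: ring centre (337,193.4), tip (337,191). Wrist crop: ring centre (581.6,317.6), tip (588.6,329). The offset in the wrist view is mostly parallax from the 7 mm height.

Run:
```python
from h import *
o=np.array([.590,.0584]); y=.0663; Rf=np.array([[np.cos(y),-np.sin(y)],[np.sin(y),np.cos(y)]])
for n,L in [("side",[("cross",321.5,179.6,.063),("ring",337,193.4,.063),("tip",337,191.2,.07)]),("wrist",[("cross",553.1,214.5,.063),("ring",581.6,317.6,.063),("tip",588.6,328.6,.07)])]:
    d=np.load(n+"c2.npy",allow_pickle=True).item()
    for nm,u,v,z in L: p=ray(d["im"],d["W"],u,v,z); print(n,nm,(1e3*(Rf.T@(p[:2]-o))).round(1))
```

```text
side cross [ 4.3 56.7]
side ring [31.   0.7]
side tip [31.1  1.8]
wrist cross [ 3.7 56.9]
wrist ring [29.6  1.3]
wrist tip [28.2  0.2]
```

In both views the ring–tip difference averages about 0.4 mm. I'll hold, release, rise and go above the sleeve at (0.5345,-0.1215).

```bash
python3 -m jog '[{"tx":0,"ty":0,"tz":0,"wx":0,"wy":0,"wz":0},{"tx":0,"ty":0,"tz":0,"wx":0,"wy":0,"wz":0},{"tx":0,"ty":0,"tz":0,"wx":0,"wy":0,"wz":0},{"tx":0,"ty":0,"tz":0,"wx":0,"wy":0,"wz":0},{"tx":0,"ty":0,"tz":0,"wx":0,"wy":0,"wz":0}]'
python3 -m jog '[{"tx":0,"ty":0,"tz":0,"wx":0,"wy":0,"wz":0},{"tx":0,"ty":0,"tz":0,"wx":0,"wy":0,"wz":0},{"tx":0,"ty":0,"tz":0,"wx":0,"wy":0,"wz":0},{"tx":0,"ty":0,"tz":0,"wx":0,"wy":0,"wz":0},{"tx":0,"ty":0,"tz":0,"wx":0,"wy":0,"wz":0}]' -1
python3 -m jog '[{"tx":0,"ty":0,"tz":0,"wx":0,"wy":0,"wz":0},{"tx":0,"ty":0,"tz":-2,"wx":0,"wy":0,"wz":0},{"tx":0,"ty":0,"tz":-3,"wx":0,"wy":0,"wz":0},{"tx":0,"ty":0,"tz":-4,"wx":0,"wy":0,"wz":0},{"tx":0,"ty":0,"tz":0,"wx":0,"wy":0,"wz":0}]' -1
python3 -m jog '[{"tx":-3.45,"ty":0.59,"tz":0,"wx":0,"wy":0,"wz":0},{"tx":-3.45,"ty":0.59,"tz":0,"wx":0,"wy":0,"wz":0},{"tx":-3.45,"ty":0.59,"tz":0,"wx":0,"wy":0,"wz":0},{"tx":-3.45,"ty":0.59,"tz":0,"wx":0,"wy":0,"wz":0},{"tx":-3.45,"ty":0.59,"tz":0,"wx":0,"wy":0,"wz":0}]' -1
python3 -m jog '[{"tx":-3.45,"ty":0.59,"tz":0,"wx":0,"wy":0,"wz":0},{"tx":0,"ty":0,"tz":0,"wx":0,"wy":0,"wz":0},{"tx":0,"ty":0,"tz":0,"wx":0,"wy":0,"wz":0}]' -1
python3 - <<'E'
from marks import *
o=np.array([.590,.0584]); y=.0663; Rf=np.array([[np.cos(y),-np.sin(y)],[np.sin(y),np.cos(y)]])
T=tcp(); print(T[:3,3])
for n in ["side","scene","wrist"]:
    im=vision.get_image(n); W=T@im["mount"] if n=="wrist" else im["pose"]; P=pts(im,W); hsv=cv2.cvtColor(im["pixels"],cv2.COLOR_BGR2HSV)
    m=(hsv[...,0]<22)&(hsv[...,1]>90)&(P[...,2]>.095)&(P[...,2]<.15)&(np.hypot(P[...,0]-.5345,P[...,1]+.1215)<.03)
    q=P[m]; 
    if len(q)>3: print(n,len(q),q.mean(0),q.min(0),q.max(0))
    for s in seg(im,W,P,o,y): print("  ",n,np.round(s[0],1),s[2],s[3],"fix mm",np.round(1e3*(Rf.T@(s[4][:2]-o)),1))
E
```

```text
time_s: 11.05
tcp_pos: [0.4856, 0.083, 0.052]
tcp_rot: [-3.14, -0.002, 1.636]
ft_force: [-1.8, 2.1, 8.0]
width: 0.293
gripper_force: 41.5
time_s: 11.55
tcp_pos: [0.4864, 0.0816, 0.0511]
tcp_rot: [-3.14, -0.0, 1.636]
ft_force: [0.6, -0.3, -1.0]
width: 0.997
gripper_force: 0.0
time_s: 12.05
tcp_pos: [0.492, 0.082, 0.1472]
tcp_rot: [3.13, -0.0, 1.636]
ft_force: [1.0, -0.4, -0.2]
width: 0.996
gripper_force: 0.0
time_s: 12.55
tcp_pos: [0.5273, -0.0899, 0.1409]
tcp_rot: [-3.141, -0.0, 1.636]
ft_force: [0.6, 0.4, 0.2]
width: 0.998
gripper_force: 0.0
time_s: 12.85
tcp_pos: [0.5352, -0.1232, 0.1408]
tcp_rot: [-3.14, -0.001, 1.633]
ft_force: [-0.1, -0.8, 0.6]
width: 0.994
gripper_force: 0.0
[ 0.53516291 -0.12318623  0.14078084]
side 118 [ 0.53355528 -0.12587752  0.12345887] [ 0.52485198 -0.1313078   0.09568197] [ 0.54309533 -0.11253635  0.14119397]
scene 65 [ 0.53874522 -0.12486948  0.12390649] [ 0.52825934 -0.12913541  0.09945882] [ 0.54496029 -0.11192719  0.14184418]
wrist 1532 [ 0.53386463 -0.11547151  0.12910924] [ 0.5246147  -0.1293759   0.09826833] [ 0.54335986 -0.10986253  0.14134089]Traceback (most recent call last):
  File "<stdin>", line 9, in <module>
  File "marks.py", line 7, in seg
    c,_=cv2.findContours(pine,cv2.RETR_EXTERNAL,2); h=cv2.convexHull(max(c,key=cv2.contourArea))
                                                                     ~~~^^^^^^^^^^^^^^^^^^^^^^^
ValueError: max() iterable argument is empty
```

Sleeve centre ≈(0.5345,-0.1205), top z 0.141, so lift ≈5 mm. Down and grip.

```bash
python3 -m jog '[{"tx":0.25,"ty":-0.06,"tz":1,"wx":0,"wy":0,"wz":0},{"tx":0,"ty":0,"tz":1.5,"wx":0,"wy":0,"wz":0},{"tx":0,"ty":0,"tz":1.5,"wx":0,"wy":0,"wz":0},{"tx":0,"ty":0,"tz":1.3,"wx":0,"wy":0,"wz":0},{"tx":0,"ty":0,"tz":0,"wx":0,"wy":0,"wz":0}]' -1 40
python3 -m jog '[{"tx":0,"ty":0,"tz":0,"wx":0,"wy":0,"wz":0},{"tx":0,"ty":0,"tz":0,"wx":0,"wy":0,"wz":0},{"tx":0,"ty":0,"tz":0,"wx":0,"wy":0,"wz":0},{"tx":0,"ty":0,"tz":0,"wx":0,"wy":0,"wz":0},{"tx":0,"ty":0,"tz":0,"wx":0,"wy":0,"wz":0}]' 1 40
python3 -m jog '[{"tx":0,"ty":0,"tz":0,"wx":0,"wy":0,"wz":0},{"tx":0,"ty":0,"tz":0,"wx":0,"wy":0,"wz":0},{"tx":0,"ty":0,"tz":0,"wx":0,"wy":0,"wz":0},{"tx":0,"ty":0,"tz":0,"wx":0,"wy":0,"wz":0}]' 1 40
python3 -c "
from h import *
s=status.state();print(s['tcp_pos'],s['ft_force'],s['joints'])
im=vision.get_image('side');np.save('sideg.npy',dict(im=im,W=im['pose']),allow_pickle=True)"
```

```text
time_s: 13.5
tcp_pos: [0.5323, -0.1193, 0.0853]
tcp_rot: [-3.136, -0.002, 1.636]
ft_force: [-0.9, 0.0, -0.5]
width: 1.0
gripper_force: 0.0
time_s: 14.0
tcp_pos: [0.5338, -0.1202, 0.0887]
tcp_rot: [-3.139, -0.0, 1.636]
ft_force: [-2.2, -1.0, -0.2]
width: 0.219
gripper_force: 39.0
time_s: 14.4
tcp_pos: [0.5342, -0.1202, 0.0883]
tcp_rot: [-3.14, -0.0, 1.636]
ft_force: [-3.2, -1.3, -0.3]
width: 0.221
gripper_force: 39.0
[ 0.53418607 -0.12016229  0.08830216] [-3.24798511 -1.34384651 -0.31159981] [-3.00606501e-01  3.21942932e-01  1.90764656e+00 -3.86528017e-04
  9.13659424e-01 -3.65363271e-01]
```

Gripped. I'll compute the arc steps (cm) for the rows.

Run:
```python
import numpy as np
def t(a,b,s):
    for f in np.arange(a,b,s):
        f0,f1=np.radians([f,f+s]); print(int(f),"tx %.2f ty %.2f"%(3.8*(np.sin(f1)-np.sin(f0)),3.8*(np.cos(f1)-np.cos(f0))),end=" | ")
    print()
t(165,255,10); t(255,435,6)
```

```text
165 tx -0.65 ty -0.12 | 175 tx -0.66 ty 0.00 | 185 tx -0.65 ty 0.12 | 195 tx -0.62 ty 0.23 | 205 tx -0.57 ty 0.33 | 215 tx -0.51 ty 0.43 | 225 tx -0.43 ty 0.51 | 235 tx -0.33 ty 0.57 | 245 tx -0.23 ty 0.62 | 
255 tx -0.08 ty 0.39 | 261 tx -0.04 ty 0.40 | 267 tx 0.00 ty 0.40 | 273 tx 0.04 ty 0.40 | 279 tx 0.08 ty 0.39 | 285 tx 0.12 ty 0.38 | 291 tx 0.16 ty 0.36 | 297 tx 0.20 ty 0.34 | 303 tx 0.23 ty 0.32 | 309 tx 0.27 ty 0.30 | 315 tx 0.30 ty 0.27 | 321 tx 0.32 ty 0.23 | 327 tx 0.34 ty 0.20 | 333 tx 0.36 ty 0.16 | 339 tx 0.38 ty 0.12 | 345 tx 0.39 ty 0.08 | 351 tx 0.40 ty 0.04 | 357 tx 0.40 ty 0.00 | 363 tx 0.40 ty -0.04 | 369 tx 0.39 ty -0.08 | 375 tx 0.38 ty -0.12 | 381 tx 0.36 ty -0.16 | 387 tx 0.34 ty -0.20 | 393 tx 0.32 ty -0.23 | 399 tx 0.30 ty -0.27 | 405 tx 0.27 ty -0.30 | 411 tx 0.23 ty -0.32 | 417 tx 0.20 ty -0.34 | 423 tx 0.16 ty -0.36 | 429 tx 0.12 ty -0.38 |
```

```bash
python3 -m jog '[{"tx":-0.65,"ty":-0.12,"tz":0,"wx":0,"wy":0,"wz":0},{"tx":-0.66,"ty":0,"tz":0,"wx":0,"wy":0,"wz":0},{"tx":-0.65,"ty":0.12,"tz":0,"wx":0,"wy":0,"wz":0}]'
python3 -m jog '[{"tx":-0.62,"ty":0.23,"tz":0,"wx":0,"wy":0,"wz":0},{"tx":-0.57,"ty":0.33,"tz":0,"wx":0,"wy":0,"wz":0},{"tx":-0.51,"ty":0.43,"tz":0,"wx":0,"wy":0,"wz":0}]'
python3 -m jog '[{"tx":-0.43,"ty":0.51,"tz":0,"wx":0,"wy":0,"wz":0},{"tx":-0.33,"ty":0.57,"tz":0,"wx":0,"wy":0,"wz":0},{"tx":-0.23,"ty":0.62,"tz":0,"wx":0,"wy":0,"wz":0},{"tx":0,"ty":0,"tz":0,"wx":0,"wy":0,"wz":0},{"tx":0,"ty":0,"tz":0,"wx":0,"wy":0,"wz":0}]'
```

```text
time_s: 14.75
tcp_pos: [0.5338, -0.1373, 0.0875]
tcp_rot: [-3.136, -0.006, 1.635]
ft_force: [-6.0, 4.4, 2.0]
width: 0.222
gripper_force: 39.1
time_s: 15.05
tcp_pos: [0.5426, -0.1546, 0.0867]
tcp_rot: [-3.131, -0.005, 1.636]
ft_force: [-10.1, 1.4, 1.5]
width: 0.223
gripper_force: 39.3
time_s: 15.55
tcp_pos: [0.5652, -0.1671, 0.0888]
tcp_rot: [3.141, 0.003, 1.636]
ft_force: [-2.9, -5.2, 1.2]
width: 0.218
gripper_force: 39.3
```

Tracking is fine. Now finer 6° steps with a settle row each, watching fz.

```bash
g(){ grep -E 'tcp_pos|ft_f' | tr '\n' ' '; echo; }
python3 -m jog '[{"tx":-0.08,"ty":0.39,"tz":0,"wx":0,"wy":0,"wz":0},{"tx":0,"ty":0,"tz":0,"wx":0,"wy":0,"wz":0}]'|g
python3 -m jog '[{"tx":-0.04,"ty":0.40,"tz":0,"wx":0,"wy":0,"wz":0},{"tx":0,"ty":0,"tz":0,"wx":0,"wy":0,"wz":0}]'|g
python3 -m jog '[{"tx":0,"ty":0.40,"tz":0,"wx":0,"wy":0,"wz":0},{"tx":0,"ty":0,"tz":0,"wx":0,"wy":0,"wz":0}]'|g
python3 -m jog '[{"tx":0.04,"ty":0.40,"tz":0,"wx":0,"wy":0,"wz":0},{"tx":0,"ty":0,"tz":0,"wx":0,"wy":0,"wz":0}]'|g
```

```text
tcp_pos: [0.569, -0.1675, 0.0888] ft_force: [-2.5, -4.2, 0.7] 
tcp_pos: [0.5733, -0.1676, 0.0889] ft_force: [-2.7, -3.3, 1.3] 
tcp_pos: [0.5775, -0.1671, 0.089] ft_force: [-2.6, -3.3, 1.3] 
tcp_pos: [0.5818, -0.1661, 0.089] ft_force: [-1.8, -3.2, 1.3]
```

```bash
g(){ grep -E 'tcp_pos|ft_f' | tr '\n' ' '; echo; }
python3 -m jog '[{"tx":0.08,"ty":0.39,"tz":0,"wx":0,"wy":0,"wz":0},{"tx":0,"ty":0,"tz":0,"wx":0,"wy":0,"wz":0}]'|g
python3 -m jog '[{"tx":0.12,"ty":0.38,"tz":0,"wx":0,"wy":0,"wz":0},{"tx":0,"ty":0,"tz":0,"wx":0,"wy":0,"wz":0}]'|g
python3 -m jog '[{"tx":0.16,"ty":0.36,"tz":0,"wx":0,"wy":0,"wz":0},{"tx":0,"ty":0,"tz":0,"wx":0,"wy":0,"wz":0}]'|g
python3 -m jog '[{"tx":0.20,"ty":0.34,"tz":0,"wx":0,"wy":0,"wz":0},{"tx":0,"ty":0,"tz":0,"wx":0,"wy":0,"wz":0}]'|g
```

```text
tcp_pos: [0.5858, -0.1646, 0.0891] ft_force: [-1.2, -3.8, 0.3] 
tcp_pos: [0.5896, -0.1628, 0.0891] ft_force: [-0.9, -4.3, 0.9] 
tcp_pos: [0.5931, -0.1606, 0.089] ft_force: [0.8, -3.2, 0.6] 
tcp_pos: [0.5961, -0.1581, 0.0889] ft_force: [-0.1, -3.1, 1.5]
```

```bash
g(){ grep -E 'tcp_pos|ft_f' | tr '\n' ' '; echo; }
python3 -m jog '[{"tx":0.23,"ty":0.32,"tz":0,"wx":0,"wy":0,"wz":0},{"tx":0,"ty":0,"tz":0,"wx":0,"wy":0,"wz":0}]'|g
python3 -m jog '[{"tx":0.27,"ty":0.30,"tz":0,"wx":0,"wy":0,"wz":0},{"tx":0,"ty":0,"tz":0,"wx":0,"wy":0,"wz":0}]'|g
python3 -m jog '[{"tx":0.30,"ty":0.27,"tz":0,"wx":0,"wy":0,"wz":0},{"tx":0,"ty":0,"tz":0,"wx":0,"wy":0,"wz":0}]'|g
python3 -m jog '[{"tx":0.32,"ty":0.23,"tz":0,"wx":0,"wy":0,"wz":0},{"tx":0,"ty":0,"tz":0,"wx":0,"wy":0,"wz":0}]'|g
```

```text
tcp_pos: [0.5989, -0.1554, 0.0888] ft_force: [1.0, -3.2, 1.1] 
tcp_pos: [0.6016, -0.1523, 0.0887] ft_force: [-0.1, -2.7, 0.8] 
tcp_pos: [0.6038, -0.149, 0.0886] ft_force: [0.4, -2.3, 0.9] 
tcp_pos: [0.6057, -0.1456, 0.0885] ft_force: [-0.9, -2.1, 2.0]
```

```bash
g(){ grep -E 'tcp_pos|ft_f' | tr '\n' ' '; echo; }
python3 -m jog '[{"tx":0.34,"ty":0.20,"tz":0,"wx":0,"wy":0,"wz":0},{"tx":0,"ty":0,"tz":0,"wx":0,"wy":0,"wz":0}]'|g
python3 -m jog '[{"tx":0.36,"ty":0.16,"tz":0,"wx":0,"wy":0,"wz":0},{"tx":0,"ty":0,"tz":0,"wx":0,"wy":0,"wz":0}]'|g
python3 -m jog '[{"tx":0.38,"ty":0.12,"tz":0,"wx":0,"wy":0,"wz":0},{"tx":0,"ty":0,"tz":0,"wx":0,"wy":0,"wz":0}]'|g
python3 -m jog '[{"tx":0.39,"ty":0.08,"tz":0,"wx":0,"wy":0,"wz":0},{"tx":0,"ty":0,"tz":0,"wx":0,"wy":0,"wz":0}]'|g
```

```text
tcp_pos: [0.6072, -0.1419, 0.0884] ft_force: [-0.6, -1.2, 1.6] 
tcp_pos: [0.6084, -0.1383, 0.0884] ft_force: [-1.7, -1.8, 0.9] 
tcp_pos: [0.6091, -0.1344, 0.0883] ft_force: [-1.5, -1.8, 1.4] 
tcp_pos: [0.6096, -0.1305, 0.0883] ft_force: [-2.9, -1.6, 2.0]
```

```bash
g(){ grep -E 'tcp_pos|ft_f' | tr '\n' ' '; echo; }
python3 -m jog '[{"tx":0.40,"ty":0.04,"tz":0,"wx":0,"wy":0,"wz":0},{"tx":0,"ty":0,"tz":0,"wx":0,"wy":0,"wz":0}]'|g
python3 -m jog '[{"tx":0.40,"ty":0,"tz":0,"wx":0,"wy":0,"wz":0},{"tx":0,"ty":0,"tz":0,"wx":0,"wy":0,"wz":0}]'|g
python3 -m jog '[{"tx":0.40,"ty":-0.04,"tz":0,"wx":0,"wy":0,"wz":0},{"tx":0,"ty":0,"tz":0,"wx":0,"wy":0,"wz":0}]'|g
python3 -m jog '[{"tx":0.39,"ty":-0.08,"tz":0,"wx":0,"wy":0,"wz":0},{"tx":0,"ty":0,"tz":0,"wx":0,"wy":0,"wz":0}]'|g
```

```text
tcp_pos: [0.6095, -0.1265, 0.0883] ft_force: [-3.2, -2.7, 1.3] 
tcp_pos: [0.6092, -0.1229, 0.0883] ft_force: [-3.7, -3.0, 1.0] 
tcp_pos: [0.608, -0.118, 0.0877] ft_force: [-5.1, -1.3, -0.9] 
tcp_pos: [0.6072, -0.1153, 0.0879] ft_force: [-4.2, -3.4, -0.2]
```

The drop shows up in the row 363→369°: fz falls about 2 N and z dips 0.6 mm. I'll set the target there minus 360° and compute the forward rows.

Run:
```python
import numpy as np
from scipy.optimize import least_squares
p=np.array([[.5652,-.1671],[.569,-.1675],[.5733,-.1676],[.5775,-.1671],[.5818,-.1661],[.5858,-.1646],[.5896,-.1628],[.5931,-.1606],[.5961,-.1581],[.5989,-.1554],[.6016,-.1523],[.6038,-.149],[.6057,-.1456],[.6072,-.1419],[.6084,-.1383],[.6091,-.1344],[.6096,-.1305],[.6095,-.1265],[.6092,-.1229],[.608,-.118],[.6072,-.1153],[.5342,-.1202]])
r=least_squares(lambda c:np.hypot(*(p-c[:2]).T)-c[2],[.572,-.128,.038]); print(r.x,abs(r.fun).max())
print(np.degrees(np.arctan2(*(p-r.x[:2]).T[::-1]))[-7:]-3.75)
a=375
while a>15:
    f0,f1=np.radians([a,a-10]); print(a,"tx %.2f ty %.2f"%(3.8*(np.sin(f1)-np.sin(f0)),3.8*(np.cos(f1)-np.cos(f0))),end=" | "); a-=10
```

```text
[ 0.57122839 -0.12915553  0.03831741] 0.000230390445729374
[-11.63418744  -5.75671337   0.21919048   5.60501301  13.12640645
  17.31566857 162.65376794]
375 tx -0.65 ty 0.12 | 365 tx -0.66 ty 0.00 | 355 tx -0.65 ty -0.12 | 345 tx -0.62 ty -0.23 | 335 tx -0.57 ty -0.33 | 325 tx -0.51 ty -0.43 | 315 tx -0.43 ty -0.51 | 305 tx -0.33 ty -0.57 | 295 tx -0.23 ty -0.62 | 285 tx -0.12 ty -0.65 | 275 tx 0.00 ty -0.66 | 265 tx 0.12 ty -0.65 | 255 tx 0.23 ty -0.62 | 245 tx 0.33 ty -0.57 | 235 tx 0.43 ty -0.51 | 225 tx 0.51 ty -0.43 | 215 tx 0.57 ty -0.33 | 205 tx 0.62 ty -0.23 | 195 tx 0.65 ty -0.12 | 185 tx 0.66 ty 0.00 | 175 tx 0.65 ty 0.12 | 165 tx 0.62 ty 0.23 | 155 tx 0.57 ty 0.33 | 145 tx 0.51 ty 0.43 | 135 tx 0.43 ty 0.51 | 125 tx 0.33 ty 0.57 | 115 tx 0.23 ty 0.62 | 105 tx 0.12 ty 0.65 | 95 tx 0.00 ty 0.66 | 85 tx -0.12 ty 0.65 | 75 tx -0.23 ty 0.62 | 65 tx -0.33 ty 0.57 | 55 tx -0.43 ty 0.51 | 45 tx -0.51 ty 0.43 | 35 tx -0.57 ty 0.33 | 25 tx -0.62 ty 0.23 |
```

```bash
g(){ grep -E 'time|tcp_pos|ft_f' | tr '\n' ' '; echo; }
python3 -m jog '[{"tx":-0.65,"ty":0.12,"tz":0,"wx":0,"wy":0,"wz":0},{"tx":-0.66,"ty":0,"tz":0,"wx":0,"wy":0,"wz":0},{"tx":-0.65,"ty":-0.12,"tz":0,"wx":0,"wy":0,"wz":0},{"tx":-0.62,"ty":-0.23,"tz":0,"wx":0,"wy":0,"wz":0}]'|g
python3 -m jog '[{"tx":-0.57,"ty":-0.33,"tz":0,"wx":0,"wy":0,"wz":0},{"tx":-0.51,"ty":-0.43,"tz":0,"wx":0,"wy":0,"wz":0},{"tx":-0.43,"ty":-0.51,"tz":0,"wx":0,"wy":0,"wz":0},{"tx":-0.33,"ty":-0.57,"tz":0,"wx":0,"wy":0,"wz":0},{"tx":-0.23,"ty":-0.62,"tz":0,"wx":0,"wy":0,"wz":0}]'|g
python3 -m jog '[{"tx":-0.12,"ty":-0.65,"tz":0,"wx":0,"wy":0,"wz":0},{"tx":0,"ty":-0.66,"tz":0,"wx":0,"wy":0,"wz":0},{"tx":0.12,"ty":-0.65,"tz":0,"wx":0,"wy":0,"wz":0},{"tx":0.23,"ty":-0.62,"tz":0,"wx":0,"wy":0,"wz":0},{"tx":0.33,"ty":-0.57,"tz":0,"wx":0,"wy":0,"wz":0}]'|g
python3 -m jog '[{"tx":0.43,"ty":-0.51,"tz":0,"wx":0,"wy":0,"wz":0},{"tx":0.51,"ty":-0.43,"tz":0,"wx":0,"wy":0,"wz":0},{"tx":0.57,"ty":-0.33,"tz":0,"wx":0,"wy":0,"wz":0},{"tx":0.62,"ty":-0.23,"tz":0,"wx":0,"wy":0,"wz":0},{"tx":0,"ty":0,"tz":0,"wx":0,"wy":0,"wz":0}]'|g
```

```text
time_s: 19.95 tcp_pos: [0.6082, -0.1395, 0.0882] ft_force: [-0.7, 4.3, -0.6] 
time_s: 20.45 tcp_pos: [0.586, -0.1649, 0.0895] ft_force: [3.5, 1.0, -1.1] 
time_s: 20.95 tcp_pos: [0.5522, -0.1624, 0.0891] ft_force: [1.8, -5.2, -1.2] 
time_s: 21.45 tcp_pos: [0.5338, -0.1382, 0.0878] ft_force: [-1.4, 0.5, -1.8]
```

Now at φ 195. Continuing with the next 170°.

```bash
g(){ grep -E 'time|tcp_pos|ft_f|width' | tr '\n' ' '; echo; }
python3 -m jog '[{"tx":0.65,"ty":-0.12,"tz":0,"wx":0,"wy":0,"wz":0},{"tx":0.66,"ty":0,"tz":0,"wx":0,"wy":0,"wz":0},{"tx":0.65,"ty":0.12,"tz":0,"wx":0,"wy":0,"wz":0},{"tx":0.62,"ty":0.23,"tz":0,"wx":0,"wy":0,"wz":0},{"tx":0.57,"ty":0.33,"tz":0,"wx":0,"wy":0,"wz":0}]'|g
python3 -m jog '[{"tx":0.51,"ty":0.43,"tz":0,"wx":0,"wy":0,"wz":0},{"tx":0.43,"ty":0.51,"tz":0,"wx":0,"wy":0,"wz":0},{"tx":0.33,"ty":0.57,"tz":0,"wx":0,"wy":0,"wz":0},{"tx":0.23,"ty":0.62,"tz":0,"wx":0,"wy":0,"wz":0},{"tx":0.12,"ty":0.65,"tz":0,"wx":0,"wy":0,"wz":0}]'|g
python3 -m jog '[{"tx":0,"ty":0.66,"tz":0,"wx":0,"wy":0,"wz":0},{"tx":-0.12,"ty":0.65,"tz":0,"wx":0,"wy":0,"wz":0},{"tx":-0.23,"ty":0.62,"tz":0,"wx":0,"wy":0,"wz":0},{"tx":-0.33,"ty":0.57,"tz":0,"wx":0,"wy":0,"wz":0}]'|g
python3 -m jog '[{"tx":-0.43,"ty":0.51,"tz":0,"wx":0,"wy":0,"wz":0},{"tx":-0.51,"ty":0.43,"tz":0,"wx":0,"wy":0,"wz":0},{"tx":-0.57,"ty":0.33,"tz":0,"wx":0,"wy":0,"wz":0},{"tx":0,"ty":0,"tz":0,"wx":0,"wy":0,"wz":0},{"tx":0,"ty":0,"tz":0,"wx":0,"wy":0,"wz":0}]'|g
```

```text
time_s: 21.95 tcp_pos: [0.5398, -0.107, 0.0884] ft_force: [-0.7, -2.3, -1.3] width: 0.218 
time_s: 22.45 tcp_pos: [0.5668, -0.0904, 0.0884] ft_force: [-3.5, -7.2, -2.4] width: 0.222 
time_s: 22.85 tcp_pos: [0.5895, -0.095, 0.0873] ft_force: [-5.2, -4.4, -2.3] width: 0.219 
time_s: 23.35 tcp_pos: [0.6042, -0.1092, 0.0876] ft_force: [-5.0, -3.8, -2.8] width: 0.22
```

```bash
python3 -m jog '[{"tx":-0.37,"ty":0.16,"tz":0,"wx":0,"wy":0,"wz":0},{"tx":-0.39,"ty":0.12,"tz":0,"wx":0,"wy":0,"wz":0},{"tx":-0.40,"ty":0.08,"tz":0,"wx":0,"wy":0,"wz":0},{"tx":0,"ty":0,"tz":0,"wx":0,"wy":0,"wz":0},{"tx":0,"ty":0,"tz":0,"wx":0,"wy":0,"wz":0}]'
python3 - <<'E'
from marks import *
p=tcp()[:2,3]-[.57123,-.12916]; print("angle fixture",np.degrees(np.arctan2(p[1],p[0]))-3.75,"r",np.hypot(*p))
o=np.array([.590,.0584]); y=.0663; Rf=np.array([[np.cos(y),-np.sin(y)],[np.sin(y),np.cos(y)]])
T=tcp()
for n in ["side","scene"]:
    im=vision.get_image(n); W=im["pose"]; P=pts(im,W)
    try:
        for s in seg(im,W,P,o,y): print(n,np.round(s[0],1),s[2],s[3],"fix mm",np.round(1e3*(Rf.T@(s[4][:2]-o)),1))
    except ValueError: print(n,"blank hidden")
im=vision.get_image("wrist"); W=T@im["mount"]; P=pts(im,W)
try:
    for s in seg(im,W,P,o,y): print("wrist",np.round(s[0],1),s[2],s[3],"fix mm",np.round(1e3*(Rf.T@(s[4][:2]-o)),1))
except ValueError: print("wrist hidden")
E
```

```text
time_s: 23.85
tcp_pos: [0.6087, -0.1202, 0.0879]
tcp_rot: [-3.139, -0.001, 1.636]
ft_force: [-3.7, -1.6, -3.0]
width: 0.221
gripper_force: 39.6
angle fixture 9.609718692838356 r 0.038563554107471594
side [321.5 179.5] 20 [10  7] fix mm [ 4.4 56.9]
side [333.2 192.6] 13 [3 6] fix mm [22.2  5.4]
wrist hidden
```

The handle is back at the drop angle after one full forward turn, and fz is 2.5–3 N lower, as expected. The cross is where it was in the side view, so the ring hasn't moved. Handing in.

```bash
python3 -c "
from bench import job
print(job.sign_off())"
```

```text
the job is handed in; nothing more can be done
None
```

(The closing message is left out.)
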